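# Probe a vial and hold its carrier flush against the reader

## Robot

A 7-joint arm with a two-finger parallel gripper is mounted at the origin on the work surface. World frame = base frame: x ahead of the robot, y to its left, z up, the work surface at z = 0. Lengths are in m, angles in rad, forces in N, time in s.
With the tool pointing down it reaches from about 0.4 to 0.85 m from the base axis. Payload 4.5 kg.
Tool frame: the origin (TCP) lies midway between the tips of the shut fingers; the grasp point (between the pads) lies 19 mm behind it; x points along the fingers, y is the direction in which the jaws open and shut, and the axes are right-handed (so a half turn about x gives the same grasp; the last joint's range is limited). The gripper opens to 88 mm and grips with 3 to 60 N. Pads are 18 mm wide; open, the fingers measure 123 mm over their backs; the gripper's body (75 mm by 187 mm) begins 45 mm behind the grasp point.
Start: joints at [-1.179, 0.689, -0.195, 1.565, 0.157, 0.902, -0.215], TCP at [0.219, 0.585, 0.239] pointing down, gripper open.
Joint ranges: [-3.01, 3.01], [-0.46, 2.08], [-1.47, 1.51], [0.13, 2.56], [-1, 4.14], [0.04, 2.09], [-2.66, 2.66]. Speed limits (rad/s): [2.57, 2.57, 3.14, 3.14, 3.14, 3.14, 3.14].

## Interface

Orientations are given as a unit quaternion [x, y, z, w].
In Python, from plant import r gives the robot as it stands.
- The arm moves only by the tool arm_command, never from a script. Its argument "plan" is a list of rows, each a list of 5 numbers: the finger opening in m, from 0 to 0.0881, then the shift along the tool's x, y, z in m, then the turn about the tool's x in rad. In form: [[grip, dx, dy, dz, roll], ...]. A call has 1 to 12 rows; each row shifts and turns the commanded pose from where the row before left it, along the tool's axes as they then stand; what a row does not reach is not made up. A row lasts 1/8 s, in which the tool goes at most 62.5 mm and 10.7 degrees, less where a joint would pass 70% of its speed; a pose out of reach is approached as far as the arm can. A call is refused whole if a number of a shift passes 0.0625 or a number of a turn 0.188, either way. A call with a gripper value outside its range is refused whole. The fingers move at their own pace and stop on an object; "force" is the grip in N (left out, the last holds). Time passes only in rows, so rows that do not move let the fingers close. It gives the time, the measured TCP pose, the force and the opening at its end, in the units of the state.
- r.get_state(): the state, without advancing time (a new reading comes with each control period).
- r.snapshot(name): name is "scene" or "top" or "wrist"; returns (picture, depth): 384x512x3 uint8, red, green, blue; 384x512 float32, m along the optical axis (not along the pixel's ray), 0 where there is no reading.
- r.calibration(name): a dict with "fx", "fy", "cx", "cy" (pixels), "eye" and "orientation" of the camera in the world; the wrist camera has in their place "mount" (4x4, takes a point from camera to tool coordinates, whose origin is the TCP and whose axes are the tool frame's). Camera axes: x right, y down, z forward; pixel columns grow to the right and rows downward; lengths in m; the calibration is good to about 2 mm. A picture is of the moment at which its call begins: read the wrist's pose just before it. calibration takes no time and is no camera call.
- r.finish_job(): hands the job in, once; it reports no verdict.
The state is a dict: "clock": time; "q": joint angles; "qd": joint speeds; "joint_torque": joint torques, N m; "tool_pos": TCP position; "eef_rot": TCP orientation; "contact_force": force on the tool from outside, world axes, zero at the start; "moment": the same for the moment, N m; "opening": opening from 0.0 (shut) to 1.0 (fully open).
Only numpy, scipy, OpenCV 4.12 (cv2) and the standard library are available. Lean on these libraries where they do the work, as an engineer would, in place of code of your own. Each camera call takes 0.05 s, during which the arm holds its last target.

## Task

Push the sensor probe down into the amber vial on the white carrier tile until it is home, and let go of it. Then take the orange spacer, slide it upright down into the gap behind the tile, at the rail where the gap is wide enough for it, right down near the base plate, and with it press the tile gently but steadily until its whole face is flush against the blue reader. Finish while still gripping the spacer and holding the tile pressed there with the spacer alone, no finger on the tile, and leave the bottle, jar and slide box alone.

Things in the scene. Friction and masses are not known exactly. Their poses are not given: they have to be found in the camera images.
- fixture: The reading fixture, fixed to the bench: a black base plate 150 x 150 mm, 10 mm thick, lying flat. Origin: centre of its underside (on the bench); z up. A blue reader stands on its +y side and two rail blocks, both with tops 30 mm above the bench, on its -y side; the white tile lies on the plate between them. Only its place and heading vary.
- reader: Blue box on the fixture, 120 mm along the fixture's x, 40 mm along y, top 40 mm above the bench. Its flat face that looks to the fixture's -y is the stop face; it is the plane y = +35 mm of the fixture. Origin: in that plane, at x = 0 of the fixture, at bench height; axes parallel to the fixture's.
- thin_rail: Aluminium rail block bolted on the base plate, 44 mm along x, 20 mm along y, top 30 mm above the bench. Origin: centre of its footprint, at bench height; axes parallel to the fixture's; it lies at y = -65 mm of the fixture, at x = +24 or -24 mm (the other rail at the other place). Its face towards the tile is at its own y = +10 mm. From it to a tile flush on the reader the gap is 30 mm (about 20 to 28 mm before the tile is pressed home): the WIDE place.
- thick_rail: Grey plastic rail block beside the thin rail, 44 mm along x, top 30 mm above the bench, reaching from its own y = -10 to +29 mm; origin at the same y and height as the thin rail's. The gap from it to the tile is at most 11 mm: too narrow for the spacer.
- tile: White carrier tile 90 (x) x 60 (y) x 20 mm, about 0.25 kg, loose, underside on the base plate, 10 mm above the bench. Origin: centre of its underside; z up, +y faces the reader. An amber vial (neck 20 mm wide) stands in it at x = 0, y = +17 mm. It starts 3 to 8 mm short of the reader, turned up to 0.05 rad. A push of 1 to 4 N slides it; a steady 12 N also turns it square to the reader.
- tile_face (a point): Centre of the tile's +y face, the one to be flush with the reader's face.
- vial_mouth (a point): Centre of the vial's mouth, bore 11 mm, 35 mm above the tile's underside, 45 mm above the bench.
- vial_floor (a point): Centre of the floor of the vial's bore, 31 mm below the mouth, 4 mm above the tile's underside.
- probe: Sensor probe, 70 mm long, 30 g, loose: steel rod 7 mm in diameter for the lowest 40 mm, then a black round handle 12 mm in diameter and 30 mm long with a yellow band. Origin: its foot; z up along it. It stands upright in the green rack, foot 8 mm above the bench, handle from 48 to 78 mm above the bench.
- probe_tip (a point): The foot end of the probe's rod.
- probe_rack: Green block 60 x 60 x 35 mm fixed to the bench, with one hole 27 mm deep in the middle in which the probe stands. Origin: centre of its underside.
- spacer: Orange spacer, 50 g, loose: an upright flat bar 15 mm thick (its y) all the way up, 76 mm tall; 30 mm wide (its x) for the lowest 42 mm, 22 mm wide above, black band at the top. Origin: centre of its foot; z up. It stands upright in a slot of the yellow stand, foot 8 mm above the bench.
- spacer_stand: Yellow block 70 x 60 x 22 mm fixed to the bench, with a slot 14 mm deep (32 mm along x, 17 mm along y) in the middle in which the spacer stands. Origin: centre of its underside.
- amber_bottle: Bystander: amber bottle, 54 mm across, 95 mm tall, loose. Origin: centre of its underside. Leave alone.
- jar: Bystander: small white jar with a blue lid, 40 mm across, 45 mm tall, loose. Origin: centre of its underside. Leave alone.
- slide_box: Bystander: blue slide box 35 x 85 x 30 mm, loose. Origin: centre of its underside. Leave alone.
There are look-alikes about, which are no part of the job. There is more than one size of the spacer; the job needs the middle-sized.

How it is judged:
On the way, in this order (a step that is already met when the one before it is completed fails the run):
1. the probe stands fully in the vial, let go (horizontal distance between probe_tip and vial_floor below 0.006 m and z of probe_tip in the frame of tile between -0.003 and 0.01 m and angle between probe's own z axis and vertical below 0.25 rad and contact force between the fingers and probe below 0.2 N), for 0.2 s.
2. the spacer is down in the wide gap and presses the tile flush against the reader (x of spacer in the frame of thin_rail between -0.02 and 0.02 m and y of spacer in the frame of thin_rail between 0.012 and 0.045 m and z of spacer in the frame of fixture below 0.02 m and angle between spacer's own z axis and vertical below 0.2 rad and y of tile_face in the frame of fixture above 0.033 m and angle between the x axis of tile and the x axis of fixture, either way round below 0.03 rad and z of tile in the frame of fixture below 0.0125 m and angle between tile's own z axis and vertical below 0.05 rad and contact force between tile and reader above 1.5 N and contact force between spacer and tile above 2 N and contact force between the fingers and spacer above 2 N and contact force between the arm and tile below 0.3 N), for 0.2 s.
At the end, for the whole second after the job is handed in: Probe released, tip within 6 mm of the vial floor. Spacer gripped, upright, within 20 mm of the thin rail's middle, foot at most 10 mm above the plate. Tile within 2 mm of the reader's face, parallel within 0.03 rad, pressed by the spacer over 2 N and on the reader over 1.5 N, untouched by the arm (all of step 1 and all of step 2 and linear speed of tile below 0.02 m/s); the arm keeps its last pose, push and grip.
It fails at once if the amber bottle is moved by more than 30 mm or tipped (distance of amber_bottle from where it was at the start of the episode above 0.03 m or angle between amber_bottle's own z axis and vertical above 0.5 rad).
It fails at once if the jar is moved by more than 30 mm or tipped (distance of jar from where it was at the start of the episode above 0.03 m or angle between jar's own z axis and vertical above 0.5 rad).
It fails at once if the slide box is moved by more than 30 mm or tipped (distance of slide_box from where it was at the start of the episode above 0.03 m or angle between slide_box's own z axis and vertical above 0.5 rad).
It fails at once if the spacer presses the tile with more than 40 N (contact force between spacer and tile above 40 N).
It also fails if it takes over 72 s, if anything falls off the work surface, if the arm or the gripper's body presses on something with over 40 N, if the wrist force passes 120 N, or if a joint passes its speed limit or range.

## Working session

There is one attempt and no reset: what is moved stays moved. The work goes in short steps, Python scripts to look and compute and a tool call to move; the robot and the scene stay as the last step left them, time stands still between calls to the robot, and variables do not carry over. Pictures are saved under pics/ and viewed, and the job is handed in when it is done.

Besides the shell and the picture viewer there is one more tool, called after "Call:" as name(argument=value, ...), one argument or row to a line, values as JSON. arm_command: Moves the arm, as the interface text tells. Its arguments: {"type":"object","properties":{"plan":{"type":"array","items":{"type":"array","items":{"type":"number"}}},"force":{"type":"number"}},"required":["plan"]}

```bash
mkdir -p pics
cat > h.py <<'E'
import numpy as np, cv2
from plant import r
from scipy.spatial.transform import Rotation as R
def cam(name, st=None):
    c=r.calibration(name)
    K=np.array([[c['fx'],0,c['cx']],[0,c['fy'],c['cy']],[0,0,1]])
    if 'mount' in c:
        M=np.array(c['mount']); st=st or r.get_state()
        Rt=R.from_quat(st['eef_rot']).as_matrix(); T=np.eye(4);T[:3,:3]=Rt;T[:3,3]=st['tool_pos']
        W=T@M; return K,W[:3,3],W[:3,:3]
    o=np.array(c['orientation'])
    Rm=R.from_quat(o).as_matrix() if o.size==4 else o.reshape(3,3)
    return K,np.array(c['eye']),Rm
def ray(C,uv,z):
    K,e,Rm=C; d=Rm@np.linalg.inv(K)@np.array([uv[0],uv[1],1.]); return e+d*(z-e[2])/d[2]
def proj(C,p):
    K,e,Rm=C; q=K@(Rm.T@(np.array(p)-e)); return q[:2]/q[2]
def cloud(C,depth):
    K,e,Rm=C; h,w=depth.shape; u,v=np.meshgrid(np.arange(w),np.arange(h))
    d=np.stack([(u-K[0,2])/K[0,0],(v-K[1,2])/K[1,1],np.ones_like(u)],-1)*depth[...,None]
    return d@Rm.T+e
def save(n,img,sc=1.5): cv2.imwrite('pics/'+n,cv2.resize(img[...,::-1],None,fx=sc,fy=sc,interpolation=cv2.INTER_CUBIC))
E
python3 - <<'E'
from h import *
for n in('top','scene','wrist'):
    st=r.get_state(); C=cam(n,st); im,d=r.snapshot(n); save(n+'0.png',im); np.savez(n+'0.npz',im=im,d=d,K=C[0],e=C[1],R=C[2])
    print(n,C[1],C[2].round(3).tolist(),C[0][0,0])
print(r.get_state())
E
```

```text
top [0.4115827  0.0380543  0.84188734] [[-0.019, -0.988, 0.151], [-1.0, 0.022, 0.02], [-0.023, -0.151, -0.988]] 347.2964825056975
scene [ 1.11395825 -0.12398129  0.76240988] [[0.303, 0.733, -0.61], [0.953, -0.243, 0.181], [-0.015, -0.636, -0.772]] 372.3317799853043
wrist [0.14031159 0.61603589 0.38326549] [[0.35, 0.887, 0.3], [0.937, -0.331, -0.114], [-0.002, 0.321, -0.947]] 318.21075369260103
{'clock': 0.15, 'q': array([-1.17921528,  0.68974842, -0.19454204,  1.56606924,  0.15727536,
        0.90252024, -0.2150957 ]), 'qd': array([-1.61832703e-03, -2.49547462e-03,  2.21411454e-03, -3.38096538e-03,
       -8.32414127e-04, -1.54366482e-05,  4.68382295e-05]), 'joint_torque': array([-8.26592186e-04, -5.27865422e+01, -1.26881987e+00, -1.53587455e+01,
       -5.25750057e-02,  3.88464454e-03,  1.15210596e-04]), 'tool_pos': array([0.21872958, 0.58497513, 0.23813098]), 'eef_rot': array([ 0.12532318,  0.69588444, -0.12627634,  0.69576809]), 'contact_force': array([0.88499761, 0.91639665, 0.86750518]), 'moment': array([ 0.04749931,  0.03977178, -0.01151367]), 'opening': 0.9999200832032363}
```

View pics/top0.png

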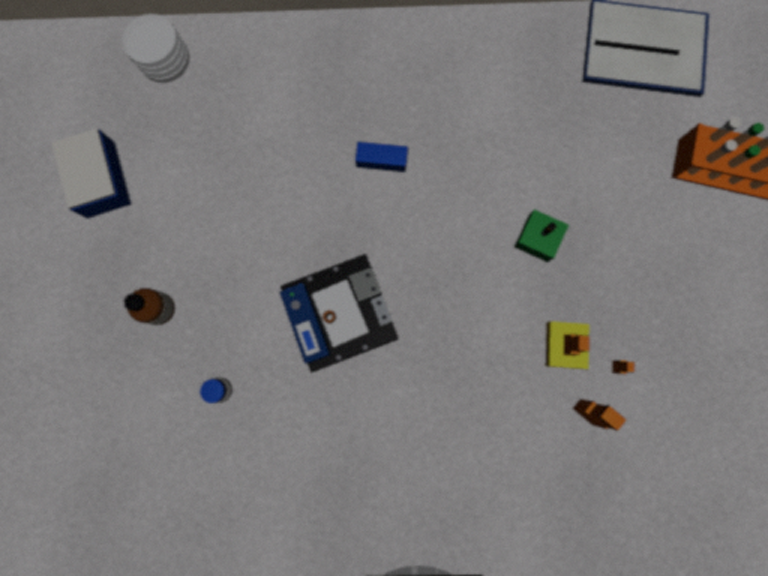

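View pics/scene0.png

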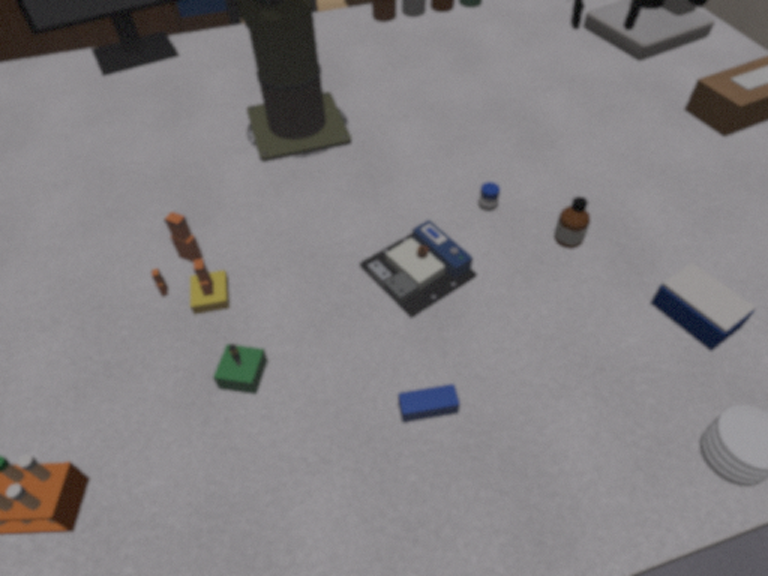

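View pics/wrist0.png

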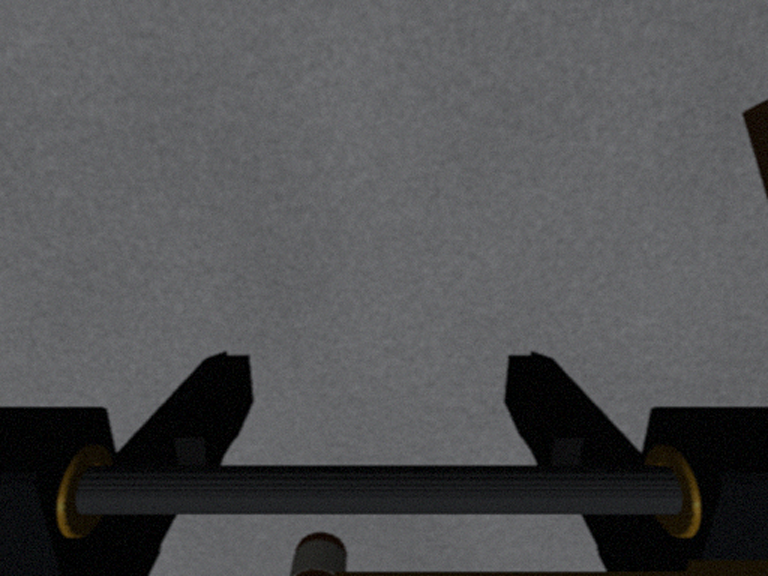

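Run:
```python
from h import *
z=np.load('top0.npz'); im=z['im']
a=im[160:260,170:280]; b=im[130:300,330:440]
save('tA.png',a,5.5); save('tB.png',b,3.5)
s=np.load('scene0.npz')['im']; save('sA.png',s[135:255,90:180],4.8); save('sB.png',s[140:215,235:320],7)
```

```text
(no output)
```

View pics/tA.png

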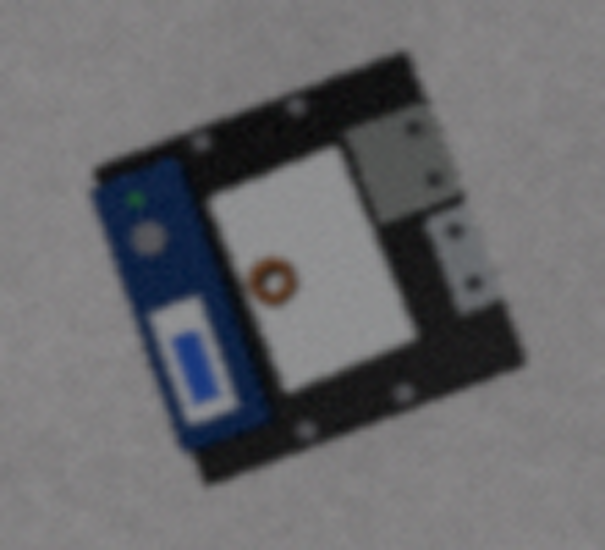

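View pics/tB.png

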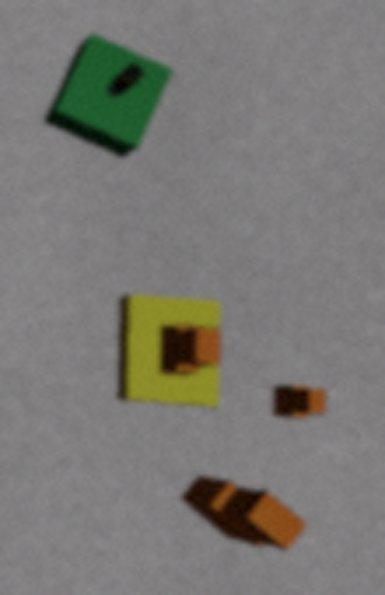

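View pics/sA.png

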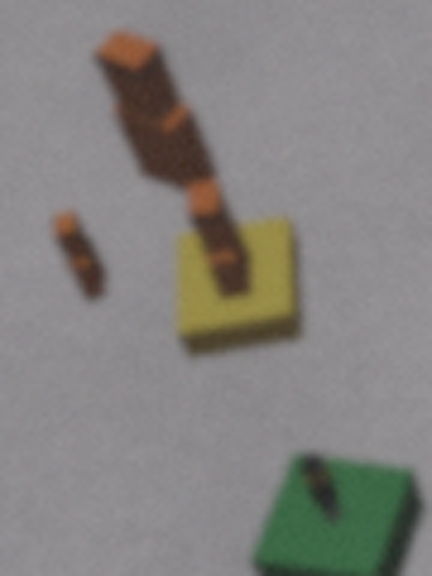

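View pics/sB.png

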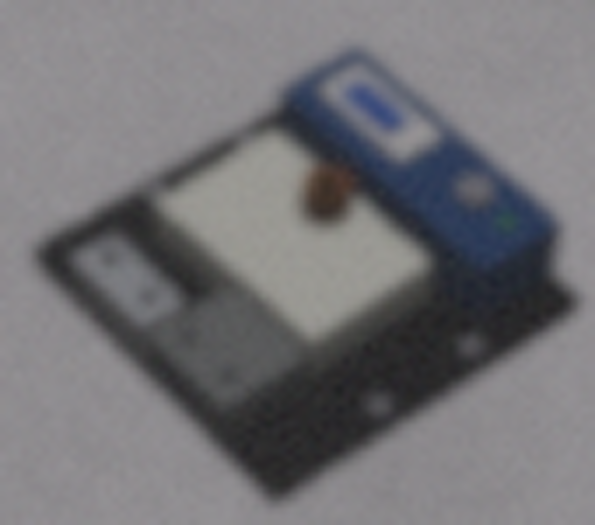

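Top view shows the fixture around (227,209), with the aluminium thin rail at (254,207) and the grey thick rail at (243,190). The green rack holds the probe at (363,154). There are three orange pieces: small at (415,245), large and free-standing at (403,275), and the one in the yellow stand at (385,229). The stand one is middle-sized and matches the description.

Run:
```python
from h import *
def L(n):
    z=np.load(n+'0.npz'); return z['im'],z['d'],(z['K'],z['e'],z['R'])
im,d,C=L('top'); S,ds,CS=L('scene')
def comp(mask,box):
    m=np.zeros(mask.shape,np.uint8); x0,y0,x1,y1=box; m[y0:y1,x0:x1]=mask[y0:y1,x0:x1]
    n,l,s,c=cv2.connectedComponentsWithStats(m); k=1+np.argmax(s[1:,4]); return (l==k).astype(np.uint8)
def rect(m): return cv2.minAreaRect(cv2.findContours(m,0,1)[0][0])
hsv=cv2.cvtColor(im,cv2.COLOR_RGB2HSV); P=cloud(C,d)
def worldrect(m,z):
    c=cv2.findContours(m,cv2.RETR_EXTERNAL,cv2.CHAIN_APPROX_NONE)[0]; c=max(c,key=len)[:,0]
    w=np.array([ray(C,p,z)[:2] for p in c]).astype(np.float32); return cv2.minAreaRect(w*1000)
g=comp((hsv[...,0]>45)&(hsv[...,0]<80)&(hsv[...,1]>100)&(hsv[...,2]>70),(335,130,390,180)); print('rack',worldrect(g,.035))
y=comp((hsv[...,0]>22)&(hsv[...,0]<34)&(hsv[...,1]>100)&(hsv[...,2]>70),(355,205,400,255)); print('stand',worldrect(y,.022))
blk=comp((d>0)&(hsv[...,2]<60)|((hsv[...,1]>100)),(180,160,270,250)); print('plate?',worldrect(blk,.01))
w=comp((hsv[...,2]>110)&(hsv[...,1]<40),(205,183,250,235)); print('tile',worldrect(w,.030), w.sum())
for u,v in [(95,175),(405,55),(523,360),(208,485)]: print(ray(C,(170+u/5.5-.5,160+v/5.5-.5),.01).round(4))
for n,(u,v),zz in [('vial',(274,282),.045),('thin0',(425,222),.03),('thin1',(465,312),.03),('thin2',(500,295),.03)]: print(n,ray(C,(170+u/5.5-.5,160+v/5.5-.5),zz).round(4))
st=r.get_state(); print(R.from_quat(st['eef_rot']).as_matrix().round(3))
# tall things
for nm,(x0,y0,x1,y1) in dict(probe=(340,140,382,175),spac=(365,215,400,245),small=(405,235,430,255),big=(378,260,420,290),bottle=(80,185,120,220),jar=(130,248,158,275),sbox=(230,90,280,118)).items():
    Q=P[y0:y1,x0:x1].reshape(-1,3); Q=Q[d[y0:y1,x0:x1].ravel()>0]; zt=np.percentile(Q[:,2],99.7); T=Q[Q[:,2]>zt-.012]; print(nm,zt.round(4),T.mean(0).round(4),T.min(0).round(3),T.max(0).round(3),len(T))
```

```text
rack ((618.5004272460938, -212.54708862304688), (57.88165283203125, 58.59222412109375), 63.07906723022461)
stand ((442.7757568359375, -243.18540954589844), (60.52549362182617, 69.98439025878906), 84.6449203491211)
plate? ((502.31744384765625, 117.32384490966797), (147.87928771972656, 151.35549926757812), 19.654640197753906)
tile ((499.61492919921875, 111.77014923095703), (88.45191192626953, 58.40805435180664), 21.86473846435547) 855
[0.5452 0.2094 0.01  ]
[0.5962 0.0712 0.01  ]
[0.4597 0.0221 0.01  ]
[0.4087 0.1593 0.01  ]
vial [0.4924 0.1264 0.045 ]
thin0 [0.5184 0.063  0.03  ]
thin1 [0.4794 0.0466 0.03  ]
thin2 [0.4863 0.0316 0.03  ]
[[-0.     0.35   0.937]
 [-0.001  0.937 -0.35 ]
 [-1.    -0.001  0.   ]]
probe 0.0784 [ 0.6178 -0.2127  0.076 ] [ 0.613 -0.218  0.068] [ 0.624 -0.208  0.08 ] 32
spac 0.0856 [ 0.4428 -0.2431  0.083 ] [ 0.433 -0.252  0.077] [ 0.455 -0.236  0.087] 81
small 0.0544 [ 0.4078 -0.3201  0.0505] [ 0.401 -0.327  0.042] [ 0.415 -0.316  0.055] 48
big 0.1037 [ 0.3394 -0.2688  0.1004] [ 0.323 -0.286  0.092] [ 0.355 -0.253  0.104] 171
bottle 0.0967 [0.5152 0.4078 0.0933] [0.504 0.397 0.085] [0.527 0.422 0.098] 121
jar 0.0472 [0.3835 0.3044 0.044 ] [0.366 0.287 0.036] [0.4   0.322 0.048] 214
sbox 0.0328 [0.7597 0.0405 0.0292] [ 0.739 -0.004  0.021] [0.783 0.083 0.033] 497
```

Fixture centre is about (0.502, 0.117) with heading 20°. The probe is at (0.618, -0.2125) and the spacer at (0.443, -0.243). I'll stop over the fixture for a wrist look.

Call:
arm_command(
  plan=[
    [0.06,0,-0.02,0.025,0],
    [0.06,0,-0.034,0.043,0],
    [0.06,0,-0.034,0.043,0],
    [0.06,0,-0.034,0.043,0],
    [0.06,0,-0.034,0.043,0],
    [0.06,0,-0.034,0.043,0],
    [0.06,0,-0.034,0.043,0],
    [0.06,0,-0.034,0.043,0],
    [0.06,0,-0.034,0.043,0],
    [0.06,0,-0.034,0.043,0],
    [0.06,0,-0.014,0.015,0],
    [0.06,0,0,0,0],
  ],
  force=20,
)

```text
clock: 1.65
tool_pos: [0.5002, 0.1155, 0.2384]
eef_rot: [0.127, 0.696, -0.128, 0.696]
contact_force: [0.2, 0.8, -0.7]
opening: 0.68
```

```bash
cat >> h.py <<'E'
def wl(name):
    st=r.get_state(); C=cam('wrist',st); im,d=r.snapshot('wrist'); save(name+'.png',im); np.savez(name+'.npz',im=im,d=d,K=C[0],e=C[1],R=C[2],tp=st['tool_pos'],q=st['eef_rot']); return im,d,C,st
def delta(st,tgt,head=None):
    Rm=R.from_quat(st['eef_rot']).as_matrix(); dd=Rm.T@(np.array(tgt)-st['tool_pos']); h=np.degrees(np.arctan2(Rm[1,1],Rm[0,1]))
    print('shift tool xyz mm',(dd*1000).round(1),'len',(np.linalg.norm(dd)*1000).round(0),'ty head',h.round(2),'tilt',Rm[:,0].round(4), '' if head is None else 'roll %.3f'%-np.radians((head-h+90)%180-90))
E
python3 - <<'E'
from h import *
im,d,C,st=wl('w1'); print(st['clock'],st['tool_pos'],st['q'].round(2),st['contact_force'].round(2))
print(proj(C,[.502,.117,.01]),proj(C,[.4924,.1264,.045]))
E
```

```text
1.65 [0.50023489 0.11554599 0.23843221] [-0.15  0.55 -0.26  1.9   0.21  0.72  0.68] [ 0.21  0.78 -0.74]
[252.76358155 156.99560004] [257.78465622 153.10184585]
```

View pics/w1.png

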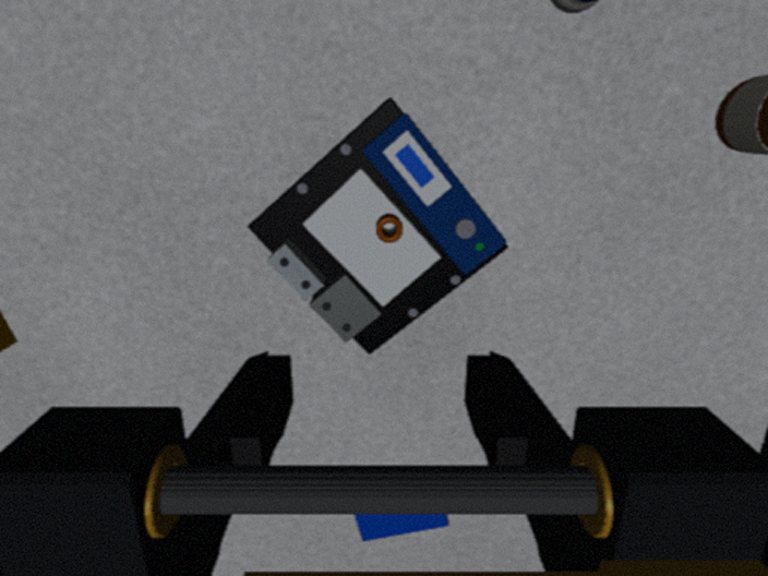

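Wrist view: vial mouth at (260,152) in raw pixels, tile and rails are clear, thin rail at (197,181). Measuring.

```bash
cat > fx.py <<'E'
from h import *
import sys
z=np.load(sys.argv[1]+'.npz'); im=z['im']; C=(z['K'],z['e'],z['R']); hsv=cv2.cvtColor(im,cv2.COLOR_RGB2HSV)
pc=proj(C,[.502,.117,.02]); S=int(0.12/ (C[1][2])*C[0][0,0]*1.0)
box=np.zeros(im.shape[:2],bool); x,y=pc.astype(int); box[max(0,y-S):y+S,max(0,x-S):x+S]=1
def wr(mask,zz,name,bx=box):
    n,l,s,c=cv2.connectedComponentsWithStats((mask&bx).astype(np.uint8),connectivity=4); k=1+np.argmax(s[1:,4])
    m=cv2.morphologyEx((l==k).astype(np.uint8),cv2.MORPH_OPEN,np.ones((3,3)))
    cc=max(cv2.findContours(m,cv2.RETR_EXTERNAL,cv2.CHAIN_APPROX_NONE)[0],key=len)[:,0]
    w=np.array([ray(C,p,zz)[:2] for p in cc],np.float32)*1000; rr=cv2.minAreaRect(w); print(name,np.round(rr[0],1),np.round(rr[1],1),round(rr[2],2)); return rr,m,w
v=hsv[...,2].astype(int); s=hsv[...,1].astype(int)
dark=((v<70)|(s>100))
pl=wr(dark|((v>100)&(s<40)&False),.01,'plate')
ti=wr((v>135)&(s<60),.03,'tile')
bl=wr((hsv[...,0]>100)&(hsv[...,0]<125)&(s>100),.04,'reader(top)')
vial=wr((hsv[...,0]<20)&(s>110)&(v>60),.045,'vial')
m=vial[1]; c=max(cv2.findContours(m,0,1)[0],key=len); print('vial ellipse px',cv2.fitEllipse(c)[0], 'world',ray(C,cv2.fitEllipse(c)[0],.045))
o=im.copy()
for q,col in((pl,(255,0,0)),(ti,(0,255,0)),(vial,(255,0,255)),(bl,(255,255,0))):
    cv2.drawContours(o,cv2.findContours(q[1],0,1)[0],-1,col,1)
xx=slice(max(0,x-S),x+S); save(sys.argv[1]+'o.png',o[max(0,y-S):y+S,xx],3)
E
python3 fx.py w1
```

```text
plate [502.6 115.2] [148.9 153.1] 19.59
tile [499.1 111.9] [88.2 58.2] 21.78
reader(top) [484.4 167. ] [121.5  40.1] 19.6
vial [492.3 127.9] [17.3 16.5] 69.28
vial ellipse px (259.0552978515625, 152.5) world [0.49226609 0.12791548 0.045     ]
```

View pics/w1o.png

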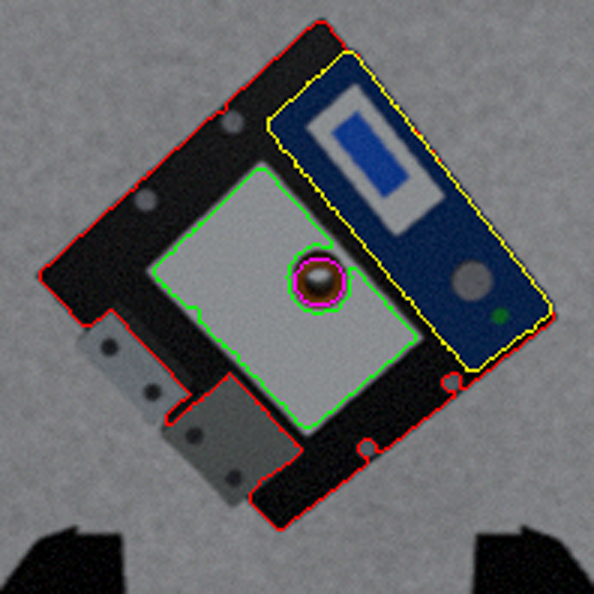

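```bash
python3 -c "
from h import *
delta(r.get_state(),[.618,-.2125,.20])"
```

```text
shift tool xyz mm [  38.3 -267.4  226.8] len 353.0 ty head 69.45 tilt [-6.e-04  4.e-04 -1.e+00]
```

Call:
arm_command(
  plan=[
    [0.04,0.005,-0.033,0.028,0],
    [0.04,0.005,-0.033,0.028,0],
    [0.04,0.005,-0.033,0.028,0],
    [0.04,0.005,-0.033,0.028,0],
    [0.04,0.005,-0.033,0.028,0],
    [0.04,0.005,-0.033,0.028,0],
    [0.04,0.004,-0.033,0.028,0],
    [0.04,0.004,-0.027,0.022,0],
    [0.04,0,-0.009,0.009,0],
    [0.04,0,0,0,0],
  ],
)

```text
clock: 2.95
tool_pos: [0.6193, -0.2103, 0.2006]
eef_rot: [0.126, 0.696, -0.125, 0.696]
contact_force: [-1.0, -0.3, -0.1]
opening: 0.457
```

Run:
```python
from h import *
im,d,C,st=wl('w2'); print(st['clock'],st['tool_pos'],proj(C,[.6182,-.2125,.078]),proj(C,[.6182,-.2125,.035]))
u,v=proj(C,[.6182,-.2125,.078]).astype(int); save('w2c.png',im[max(0,v-60):v+60,u-70:u+70],5)
```

```text
2.95 [ 0.61925265 -0.21030661  0.20060042] [247.58000655 182.43601873] [248.10992558 169.69028001]
```

View pics/w2c.png

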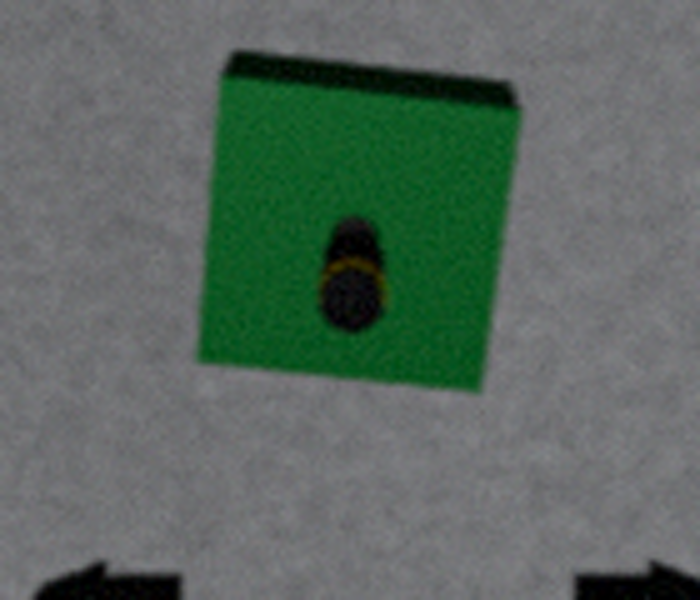

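Probe's handle top is at raw (247.4,181.8), under 1 px from the prediction.

Run:
```python
from h import *
z=np.load('w2.npz'); C=(z['K'],z['e'],z['R']); p=ray(C,(247.2,181.6),.078); print(p)
hsv=cv2.cvtColor(z['im'],cv2.COLOR_RGB2HSV); m=((hsv[...,0]>45)&(hsv[...,0]<80)&(hsv[...,1]>110)&(hsv[...,2]>60)).astype(np.uint8)
c=max(cv2.findContours(m,0,1)[0],key=cv2.contourArea)[:,0]; print(cv2.minAreaRect(np.array([ray(C,q,.035)[:2]*1000 for q in c],np.float32)))
delta(r.get_state(),[p[0],p[1],.047])
```

```text
[ 0.61736078 -0.21254117  0.078     ]
((617.6503295898438, -213.0833740234375), (59.052059173583984, 59.5418586730957), 63.1128044128418)
shift tool xyz mm [153.8  -3.9  -0.4] len 154.0 ty head 69.65 tilt [-0.      0.0019 -1.    ]
```

Call:
arm_command(
  plan=[
    [0.04,0.02,-0.004,0,0],
    [0.04,0.03,0,0,0],
    [0.04,0.03,0,0,0],
    [0.04,0.03,0,0,0],
    [0.04,0.025,0,0,0],
    [0.04,0.015,0,0,0],
    [0.04,0.004,0,0,0],
    [0.04,0,0,0,0],
    [0.0,0,0,0,0],
    [0.0,0,0,0,0],
    [0.0,0,0,0,0],
    [0.0,0,0,0,0],
  ],
  force=25,
)

```text
clock: 4.5
tool_pos: [0.6177, -0.216, 0.047]
eef_rot: [0.126, 0.696, -0.126, 0.696]
contact_force: [-0.3, 0.0, 2.0]
opening: 0.124
```

Run:
```python
from h import *
st=r.get_state(); print(st); delta(st,[.6175,-.2128,.047])
```

```text
{'clock': 4.5, 'q': array([ 0.38405186,  0.98007576, -0.2237842 ,  1.58880133,  0.32782766,
        0.60927839,  1.19897565]), 'qd': array([-0.00067479, -0.0011789 , -0.00011685, -0.00129832,  0.00102672,
        0.00162341,  0.00051275]), 'joint_torque': array([-4.04994492e-02, -5.83584917e+01, -2.04100952e+00, -1.04049504e+01,
       -1.58609793e-02,  3.27186368e-02,  5.02350977e-04]), 'tool_pos': array([ 0.61772003, -0.21598704,  0.04703219]), 'eef_rot': array([ 0.12586473,  0.6956041 , -0.12586294,  0.69602552]), 'contact_force': array([-0.31318437,  0.01903591,  2.02573039]), 'moment': array([-0.03844816,  0.06190361,  0.00221766]), 'opening': 0.12380016198716526}
shift tool xyz mm [ 0.   2.9 -1.3] len 3.0 ty head 69.49 tilt [ 6.e-04 -1.e-04 -1.e+00]
```

Call:
arm_command(
  plan=[
    [0.0,-0.01,0,0,0],
    [0.0,-0.02,0,0,0],
    [0.0,-0.03,0,0,0],
    [0.0,-0.03,0,0,0],
    [0.0,-0.02,0,0,0],
    [0.0,-0.003,0,0,0],
    [0.0,0,0,0,0],
  ],
)

```text
clock: 5.38
tool_pos: [0.6172, -0.216, 0.1599]
eef_rot: [0.126, 0.696, -0.126, 0.696]
contact_force: [-0.3, 0.7, -0.6]
opening: 0.124
```

Run:
```python
from h import *
im,d,C,st=wl('w3'); print(st['clock'],st['tool_pos'],st['opening'],st['contact_force'])
Rm=R.from_quat(st['eef_rot']).as_matrix()
for x in (0.039,-.001,-.031): print(proj(C,st['tool_pos']+Rm@[x,0,0]))
u,v=proj(C,st['tool_pos']).astype(int); save('w3c.png',im[v-60:v+60,u-70:u+70],5); print(u,v)
delta(st,[.4925,.1277,.16],109.6)
```

```text
5.375 [ 0.61718386 -0.21596309  0.15987524] 0.12445785496343774 [-0.29618582  0.7070883  -0.5861765 ]
[249.84653258 222.25747482]
[249.29770164 254.7918777 ]
[248.68433172 291.15211638]
249 253
shift tool xyz mm [-1.000e-01  2.782e+02 -2.372e+02] len 366.0 ty head 69.5 tilt [-2.e-04 -1.e-04 -1.e+00] roll -0.700
```

View pics/w3c.png

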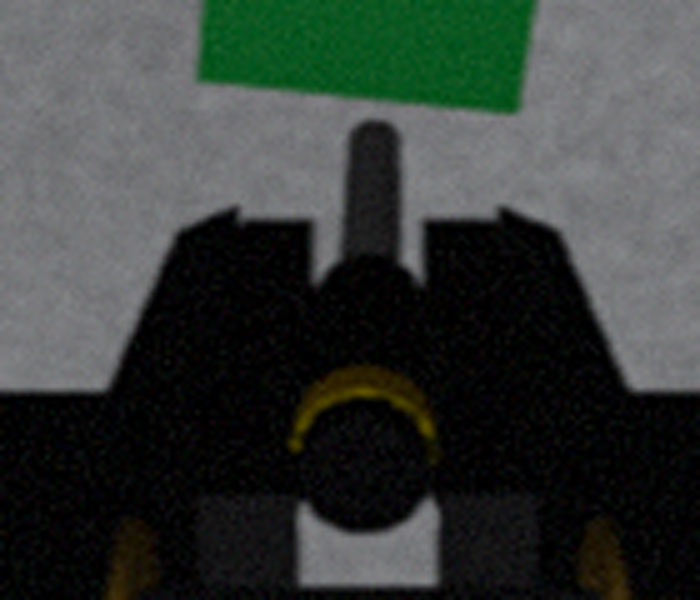

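The finger midpoint and rod both appear about 4 px to the right of their predicted pixels, so the wrist calibration is biased by about 2 mm along tool y. I'll move above the vial and correct using probe tip and mouth in one image.

Call:
arm_command(
  plan=[
    [0.0,0,0.018,-0.015,0],
    [0.0,0,0.034,-0.029,0],
    [0.0,0,0.034,-0.029,0],
    [0.0,0,0.034,-0.029,0],
    [0.0,0,0.034,-0.029,0],
    [0.0,0,0.034,-0.029,0],
    [0.0,0,0.034,-0.029,0],
    [0.0,0,0.028,-0.025,0],
    [0.0,0,0.018,-0.016,0],
    [0.0,0.02,0.008,-0.007,0],
    [0.0,0.02,0,0,0],
    [0.0,0,0,0,0],
  ],
)

```text
clock: 6.92
tool_pos: [0.4907, 0.1254, 0.1181]
eef_rot: [0.125, 0.697, -0.126, 0.695]
contact_force: [0.6, 0.1, -0.4]
opening: 0.122
```

Run:
```python
from h import *
im,d,C,st=wl('w4'); print(st['clock'],st['tool_pos'],st['opening'],st['contact_force'])
Rm=R.from_quat(st['eef_rot']).as_matrix()
for x in (0.039,-.001,-.031): print(proj(C,st['tool_pos']+Rm@[x,0,0]))
u,v=proj(C,st['tool_pos']+Rm@[.039,0,0]).astype(int); save('w4c.png',im[v-60:v+60,u-70:u+70],5); print(u-70,v-60)
```

```text
6.925 [0.49066104 0.12535124 0.11810616] 0.1223417664556943 [ 0.60095011  0.12661339 -0.38460016]
[249.84291075 222.25079078]
[249.29324923 254.78337973]
[248.67895304 291.14147409]
179 162
```

View pics/w4c.png

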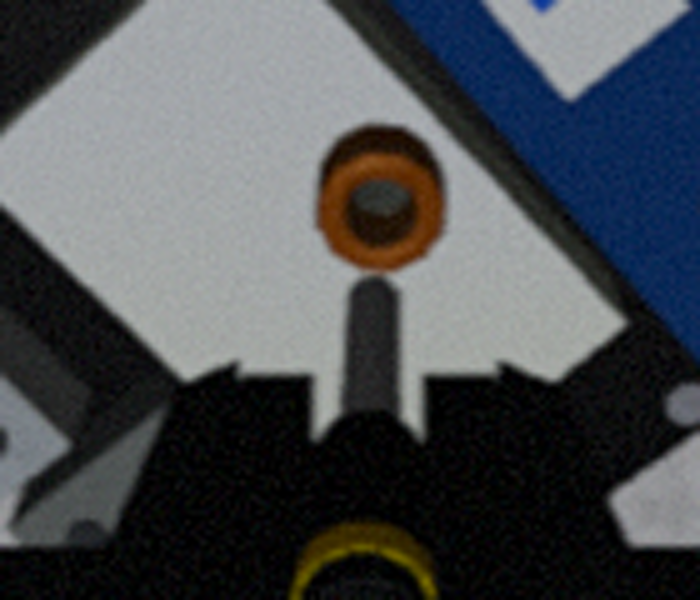

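Rod tip at raw (253.9,222.0), vial mouth at (255.2,204.2).

```bash
cat > rel.py <<'E'
from h import *
def rel(n,tip,mouth,zm=.045,L=.039):
    z=np.load(n+'.npz'); Rm=R.from_quat(z['q']).as_matrix(); T=z['tp']+Rm@[L,0,0]
    C=(z['K'],z['e'],z['R']); a=ray(C,tip,T[2]); off=T-a; print('cam offset tool mm',(Rm.T@off*1000).round(2))
    C2=(C[0],C[1]+off,C[2]); m=ray(C2,mouth,zm); print('mouth',m, 'need (tool mm)',(Rm.T@(m-T)*1000).round(2)); 
    # rotation-type alternative
    K=C[0]; p=proj(C,T); m2=ray(C,np.array(mouth)-(np.array(tip)-p),zm); print('alt',(Rm.T@(m2-T)*1000).round(2))
E
python3 -c "
from rel import *
rel('w4',(253.9,222.),(255.2,204.2)); delta(r.get_state(),[.49,.125,.1])"
```

```text
cam offset tool mm [ 0.01 -2.57  0.18]
mouth [0.49192319 0.12586597 0.045     ] need (tool mm) [34.1   1.13  1.25]
alt [34.1   0.71  1.27]
shift tool xyz mm [19.  -0.8 -1.2] len 19.0 ty head 69.51 tilt [-2.4e-03 -9.0e-04 -1.0e+00]
```

Call:
arm_command(
  plan=[
    [0.0,0.01,0.001,0.0012,0],
    [0.0,0.012,0,0,0],
    [0.0,0.002,0,0,0],
    [0.0,0,0,0,0],
    [0.0,0,0,0,0],
  ],
)

```text
clock: 7.6
tool_pos: [0.4938, 0.1262, 0.0959]
eef_rot: [0.126, 0.696, -0.126, 0.696]
contact_force: [0.1, 1.1, -0.3]
opening: 0.127
```

Run:
```python
from h import *
im,d,C,st=wl('w5'); print(st['clock'],st['tool_pos'],st['opening'],st['contact_force'])
save('w5c.png',im[170:250,200:300],7)
```

```text
7.6 [0.49378437 0.12621579 0.09592921] 0.12744713602135183 [ 0.09698133  1.06827787 -0.34867582]
```

View pics/w5c.png

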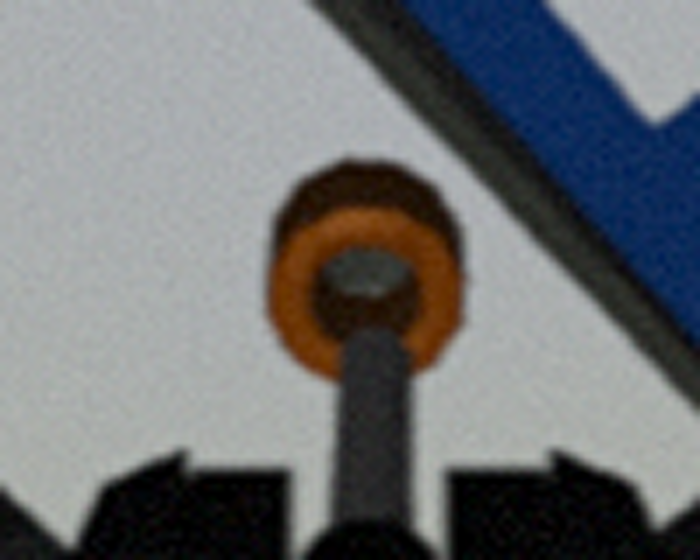

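```bash
python3 -c "
from rel import *
rel('w5',(253.9,221.7),(252.3,211.9)); delta(r.get_state(),[.4923,.126,.053])"
```

```text
cam offset tool mm [-0.   -2.57  0.39]
mouth [0.49185146 0.1258802  0.045     ] need (tool mm) [11.93 -1.01 -1.71]
alt [11.93 -1.15 -1.69]
shift tool xyz mm [43.  -0.8 -1.3] len 43.0 ty head 69.5 tilt [ 5.e-04  3.e-04 -1.e+00]
```

Call:
arm_command(
  plan=[
    [0.0,0.0,-0.001,-0.0017,0],
    [0.0,0.005,0,0,0],
    [0.0,0.003,0,0,0],
    [0.0,0,0,0,0],
    [0.0,0,0,0,0],
  ],
)

```text
clock: 8.28
tool_pos: [0.4917, 0.1258, 0.0877]
eef_rot: [0.126, 0.696, -0.126, 0.696]
contact_force: [0.1, -0.6, -1.1]
opening: 0.13
```

Run:
```python
from h import *
im,d,C,st=wl('w6'); print(st['clock'],st['tool_pos'],st['opening'],st['contact_force'])
save('w6c.png',im[170:250,200:300],7)
delta(st,[.4919,.1259,.053])
```

```text
8.275 [0.49169634 0.12582172 0.08766851] 0.12982742451572946 [ 0.06517936 -0.58516806 -1.06141836]
shift tool xyz mm [34.7  0.1  0.2] len 35.0 ty head 69.5 tilt [-0.e+00  1.e-04 -1.e+00]
```

View pics/w6c.png

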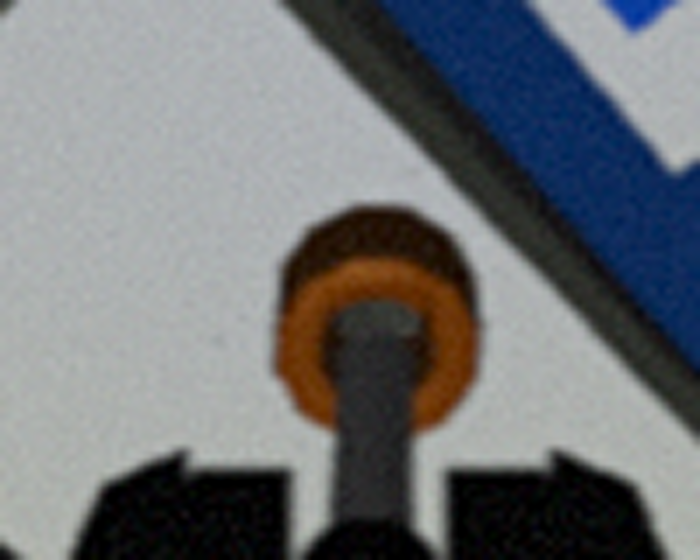

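Tip is centred over the bore at crop (377,345). Descending slowly.

Call:
arm_command(
  plan=[
    [0.0,0.004,0,0,0],
    [0.0,0.006,0,0,0],
    [0.0,0.006,0,0,0],
    [0.0,0.006,0,0,0],
    [0.0,0.004,0,0,0],
    [0.0,0.003,0,0,0],
    [0.0,0,0,0,0],
  ],
)

```text
clock: 9.2
tool_pos: [0.4916, 0.1258, 0.0585]
eef_rot: [0.126, 0.696, -0.126, 0.696]
contact_force: [0.3, 0.2, 0.3]
opening: 0.126
```

Call:
arm_command(
  plan=[
    [0.0,0.002,0,0,0],
    [0.0,0.002,0,0,0],
    [0.0,0.001,0,0,0],
    [0.0,0.001,0,0,0],
    [0.0,0,0,0,0],
    [0.0,0,0,0,0],
  ],
)

```text
clock: 9.95
tool_pos: [0.4918, 0.1258, 0.0529]
eef_rot: [0.126, 0.696, -0.126, 0.696]
contact_force: [-0.9, 0.3, 2.6]
opening: 0.126
```

Call:
arm_command(
  plan=[
    [0.0,0.001,0,0,0],
    [0.0,0.001,0,0,0],
    [0.0,0,0,0,0],
    [0.0,0,0,0,0],
  ],
)

```text
clock: 10.45
tool_pos: [0.4928, 0.126, 0.0524]
eef_rot: [0.126, 0.695, -0.125, 0.697]
contact_force: [-1.5, -0.3, 19.0]
opening: 0.122
```

Firm contact (19 N), so the probe is home. Releasing and lifting.

Call:
arm_command(
  plan=[
    [0.0,-0.002,0,0,0],
    [0.035,0,0,0,0],
    [0.035,0,0,0,0],
    [0.035,0,0,0,0],
    [0.035,0,0,0,0],
    [0.035,-0.01,0,0,0],
    [0.035,-0.03,0,0,0],
    [0.035,-0.04,0,0,0],
    [0.035,-0.04,0,0,0],
    [0.035,-0.03,0,0,0],
    [0.035,0,0,0,0],
  ],
)

```text
clock: 11.82
tool_pos: [0.493, 0.1262, 0.2052]
eef_rot: [0.127, 0.694, -0.125, 0.697]
contact_force: [-0.2, 0.8, -1.1]
opening: 0.393
```

```bash
python3 - <<'E'
from h import *
im,d,C,st=wl('w7'); print(st['clock'],st['tool_pos'],st['opening'],st['contact_force'])
delta(st,[.443,-.2435,.22],84.6)
E
python3 fx.py w7
```

```text
11.825 [0.49299242 0.12618556 0.20524448] 0.3934144396852773 [-0.17921741  0.80901114 -1.11057335]
shift tool xyz mm [ -15.6 -363.7   82.8] len 373.0 ty head 69.48 tilt [ 0.0051  0.0017 -1.    ] roll -0.264
plate [502.3 115.2] [148.5 150.8] 19.57
tile [527.2 179.1] [ 92.9 234.4] 75.37
reader(top) [483.9 166.7] [120.6  40.2] 19.56
vial [489.6 128.9] [16.9 11.2] 69.44
vial ellipse px (251.5389404296875, 168.68055725097656) world [0.49163294 0.12815846 0.045     ]
```

View pics/w7o.png

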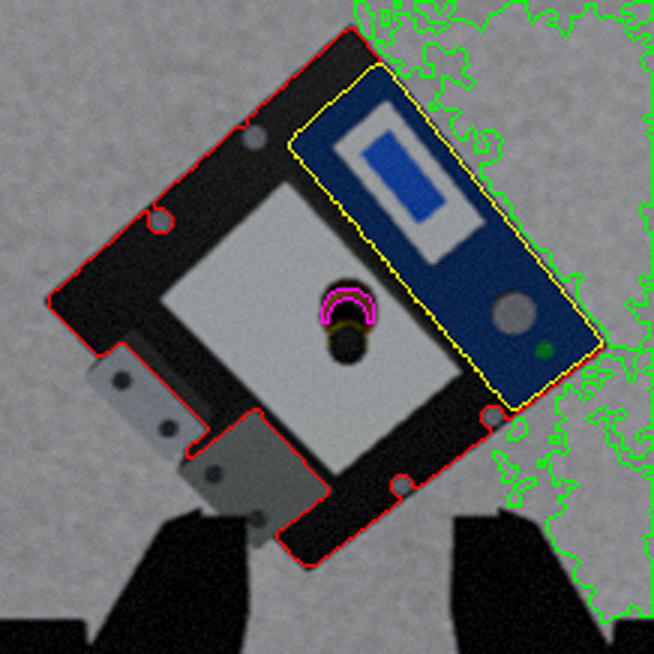

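Probe is standing upright in the vial. Next, hover over the spacer stand.

Call:
arm_command(
  plan=[
    [0.04,-0.004,-0.022,0.005,0],
    [0.04,-0.004,-0.045,0.01,0],
    [0.04,-0.004,-0.045,0.01,0],
    [0.04,-0.004,-0.045,0.01,0],
    [0.04,0,-0.045,0.01,0],
    [0.04,0,-0.045,0.01,0],
    [0.04,0,-0.045,0.01,0],
    [0.04,0,-0.042,0.01,0],
    [0.04,0,-0.024,0.006,-0.06],
    [0.04,0,-0.006,0.002,-0.1],
    [0.04,0,0,0,-0.1],
    [0.04,0,0,0,0],
  ],
)

```text
clock: 13.38
tool_pos: [0.4414, -0.244, 0.2175]
eef_rot: [0.036, 0.707, -0.034, 0.705]
contact_force: [0.4, -0.7, -0.6]
opening: 0.454
```

Run:
```python
from h import *
im,d,C,st=wl('w8'); print(st['clock'],st['tool_pos'],st['opening'],st['contact_force'])
for p in ([.443,-.2435,.022],[.443,-.2435,.084]): print(proj(C,p))
hsv=cv2.cvtColor(im,cv2.COLOR_RGB2HSV)
m=((hsv[...,0]>22)&(hsv[...,0]<34)&(hsv[...,1]>100)&(hsv[...,2]>60)).astype(np.uint8)
c=max(cv2.findContours(m,0,1)[0],key=cv2.contourArea)[:,0]; print(cv2.minAreaRect(np.array([ray(C,q,.022)[:2]*1000 for q in c],np.float32)))
u,v=proj(C,[.443,-.2435,.05]).astype(int); save('w8c.png',im[v-65:v+65,u-80:u+80],4.5); print(u-80,v-65)
delta(st,[.443,-.2435,.084],84.6)
```

```text
13.375 [ 0.44143359 -0.2440111   0.21747226] 0.45375269867718354 [ 0.4191644  -0.68208571 -0.64409216]
[251.12223426 164.11715538]
[250.99922767 180.55965742]
((441.6617736816406, -244.0799560546875), (60.02245330810547, 69.890869140625), 84.32176208496094)
171 105
shift tool xyz mm [133.5   0.5   1.8] len 133.0 ty head 84.33 tilt [-0.0022  0.0016 -1.    ] roll -0.005
```

View pics/w8c.png

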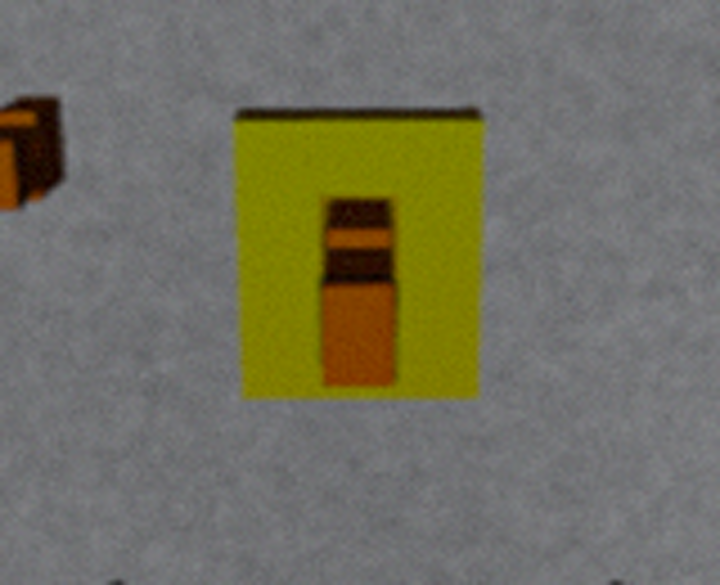

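Only this candidate has a 15 x 22 mm top and stands in the yellow stand (crop (359,333)); the other two, small and large, stay aside. Descending on it with the jaws along its thickness.

Call:
arm_command(
  plan=[
    [0.04,0.02,-0.0026,0.0005,0],
    [0.04,0.035,0,0,0],
    [0.04,0.035,0,0,0],
    [0.04,0.035,0,0,0],
    [0.04,0.025,0,0,0],
    [0.04,0.015,0,0,0],
    [0.04,0.004,0,0,0],
    [0.04,0.0,0,0,0],
    [0.04,0.0,0,0,0],
  ],
)

```text
clock: 14.55
tool_pos: [0.4431, -0.2471, 0.0505]
eef_rot: [0.035, 0.706, -0.035, 0.707]
contact_force: [0.1, -0.1, 0.1]
opening: 0.453
```

Run:
```python
from h import *
im,d,C,st=wl('w9'); print(st['clock'],st['tool_pos'],st['opening'],st['contact_force'])
delta(st,[.4417,-.2466,.047],84.3)
```

```text
14.55 [ 0.44305984 -0.24713146  0.05045932] 0.4533030454219906 [ 0.09239638 -0.10453394  0.12740881]
shift tool xyz mm [ 3.5  0.4 -1.4] len 4.0 ty head 84.38 tilt [ 1.4e-03 -5.0e-04 -1.0e+00] roll 0.001
```

View pics/w9.png

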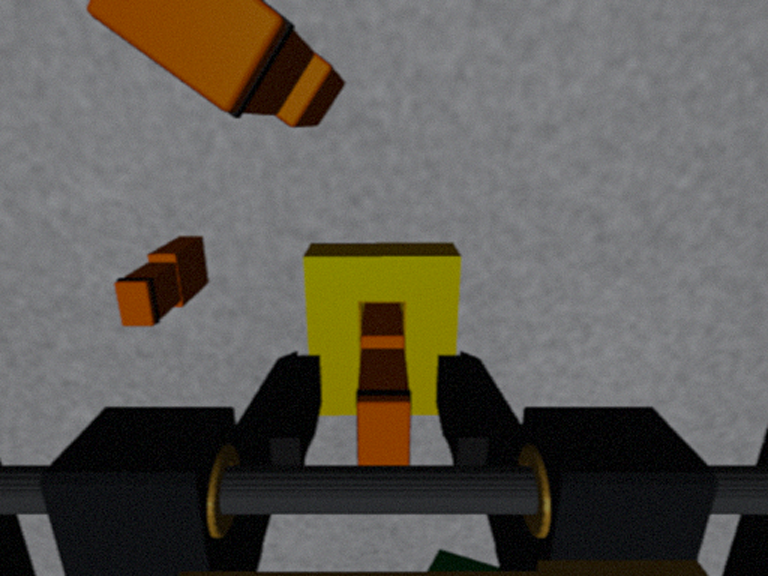

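Call:
arm_command(
  plan=[
    [0.04,0.006,0.0,-0.0012,0],
    [0.04,0.005,0,0,0],
    [0.04,0.0,0,0,0],
    [0.04,0.0,0,0,0],
    [0.0,0.0,0,0,0],
    [0.0,0.0,0,0,0],
    [0.0,0.0,0,0,0],
    [0.0,0.0,0,0,0],
  ],
  force=50,
)

```text
clock: 15.6
tool_pos: [0.4414, -0.2466, 0.0387]
eef_rot: [0.035, 0.706, -0.034, 0.706]
contact_force: [0.1, 0.4, 1.1]
opening: 0.166
```

Run:
```python
from h import *
st=r.get_state(); print(st['clock'],st['tool_pos'],st['opening']*88.1,st['contact_force'],st['moment']); delta(st,[.4417,-.2466,.047],84.3)
```

```text
15.6 [ 0.44144158 -0.24657908  0.03874642] 14.609704862519397 [0.0915303  0.4350338  1.10257472] [ 0.15126676 -0.05158177 -0.07064076]
shift tool xyz mm [-8.3  0.   0.3] len 8.0 ty head 84.41 tilt [ 1.e-04  2.e-04 -1.e+00] roll 0.002
```

Gripped (14.6 mm opening). Lift and carry to above the gap, turning to heading 109.6°.

Call:
arm_command(
  plan=[
    [0.0,-0.01,0,0,0],
    [0.0,-0.02,0,0,0],
    [0.0,-0.03,0,0,0],
    [0.0,-0.03,0.01,0,0],
    [0.0,-0.01,0.025,0.002,0],
    [0.0,0,0.04,0.004,0],
    [0.0,0,0.04,0.004,0],
    [0.0,0,0.04,0.004,0],
    [0.0,0,0.04,0.004,0],
    [0.0,0,0.04,0.004,0],
    [0.0,0,0.04,0.004,0],
    [0.0,0,0.03,0,0],
  ],
)

```text
clock: 17.1
tool_pos: [0.4974, 0.0563, 0.1393]
eef_rot: [0.034, 0.706, -0.034, 0.707]
contact_force: [0.6, -0.1, -0.7]
opening: 0.167
```

Call:
arm_command(
  plan=[
    [0.0,0,0.01,0,-0.05],
    [0.0,0,0,0,-0.09],
    [0.0,0,0,0,-0.09],
    [0.0,0,0,0,-0.09],
    [0.0,0,0,0,-0.08],
    [0.0,0,0,0,-0.04],
    [0.0,0,0,0,0],
    [0.0,0,0,0,0],
  ],
)

```text
clock: 18.1
tool_pos: [0.4979, 0.0639, 0.1387]
eef_rot: [-0.12, 0.697, 0.12, 0.697]
contact_force: [0.4, 0.3, -1.2]
opening: 0.167
```

Run:
```python
from h import *
im,d,C,st=wl('w10'); print(st['clock'],st['tool_pos'],st['opening']*88.1,st['contact_force'],st['moment'],st['q'].round(2)); delta(st,[.4978,.0646,.135],109.6)
```

```text
18.1 [0.49794751 0.06385897 0.13874837] 14.707643873954671 [ 0.41468137  0.29536272 -1.16448314] [-0.01924635  0.02711637  0.04791485] [-0.03  0.71 -0.31  2.02  0.45  0.48  1.24]
shift tool xyz mm [3.7 0.7 0.1] len 4.0 ty head 109.56 tilt [-1.e-04 -2.e-04 -1.e+00] roll -0.001
```

View pics/w10.png

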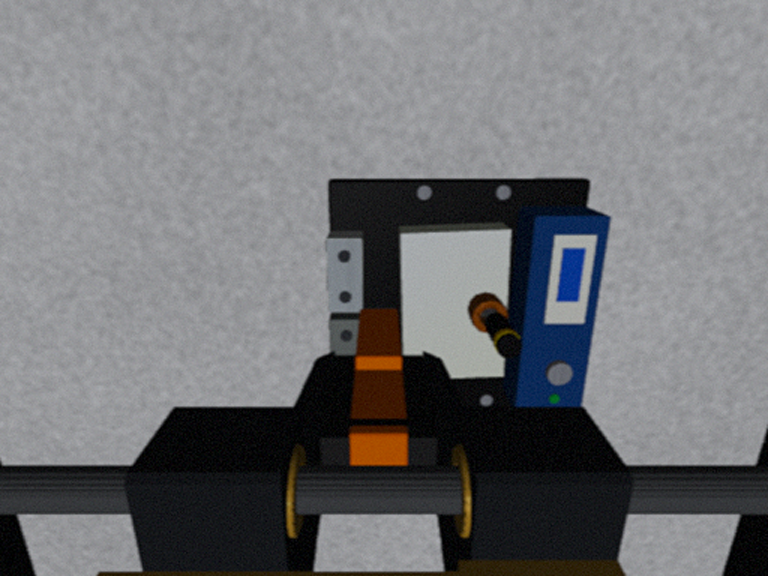

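Rails, tile and spacer are all in view: thin-rail inner edge near raw u=242, tile back edge near u=267. Measuring the gap relative to the spacer's foot.

Run:
```python
from h import *
z=np.load('w10.npz'); im=z['im']; C=(z['K'],z['e'],z['R']); Rm=R.from_quat(z['q']).as_matrix(); tp=z['tp']
g=cv2.GaussianBlur(cv2.cvtColor(im,cv2.COLOR_RGB2GRAY),(3,3),0).astype(float)
def edge(v,lo,hi,sgn):
    gr=np.gradient(g[v])[lo:hi]*sgn; i=int(np.argmax(gr)); 
    if 0<i<len(gr)-1:
        a,b,c=gr[i-1:i+2]; i=i+.5*(a-c)/(a-2*b+c)
    return lo+i
T=lambda p:(Rm.T@(p-tp)*1000+[0,-2.57,.3]).round(1)
for v in (162,170,185,200): 
    u=edge(v,234,250,-1); w=edge(v,258,276,1); w2=edge(v,325,350,-1); print(v,'rail',round(u,1),T(ray(C,(u,v),.03))[1:],'tile back',round(w,1),T(ray(C,(w,v),.03))[1:],'front',T(ray(C,(w2,v),.03))[1:])
for v in (212,220,228,240): # spacer foot/low
    a=edge(v,225,250,1); b=edge(v,258,280,-1); print(v,'spacer L/R',round(a,1),round(b,1))
print('foot L',proj(C,tp+Rm@[.031,-.0075+.00257,0]),'foot R',proj(C,tp+Rm@[.031,.0075+.00257,0]))
save('w10c.png',im[140:320,200:310],4)
```

```text
162 rail 241.3 [-10.  -20.7] tile back 266.3 [ 10.5 -20.7] front [ 71.  -20.7]
170 rail 241.5 [ -9.9 -13.9] tile back 266.6 [ 10.8 -13.9] front [ 71.1 -13.9]
185 rail 241.5 [-10.   -0.9] tile back 266.8 [11.1 -0.9] front [71.6 -0.9]
200 rail 241.5 [-10.2  12.5] tile back 267.2 [11.7 12.5] front [72.2 12.5]
212 spacer L/R 225 263.8
220 spacer L/R 233.0 264.1
228 spacer L/R 232.5 262.5
240 spacer L/R 236.6 267.7
foot L [241.63833873 226.18788491] foot R [266.28719752 226.18937167]
```

View pics/w10c.png

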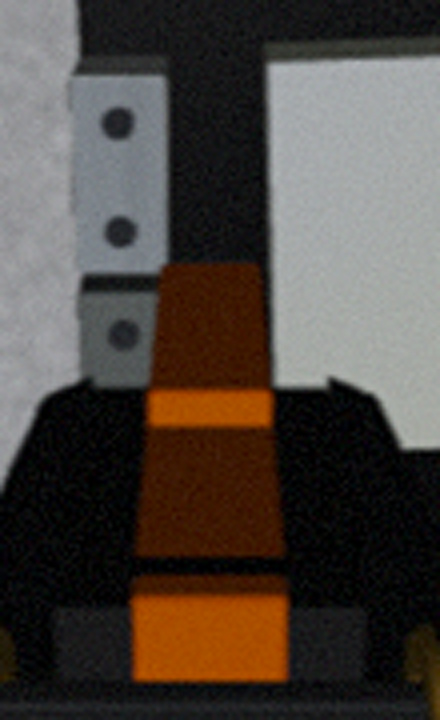

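Call:
arm_command(
  plan=[
    [0.0,0.01,0.0009,0,0],
    [0.0,0.02,0,0,0],
    [0.0,0.02,0,0,0],
    [0.0,0.01,0,0,0],
    [0.0,0.002,0,0,0],
    [0.0,0,0,0,0],
    [0.0,0,0,0,0],
  ],
)

```text
clock: 19.02
tool_pos: [0.4981, 0.0651, 0.0772]
eef_rot: [-0.12, 0.696, 0.12, 0.697]
contact_force: [-0.2, 0.7, -0.5]
opening: 0.168
```

```bash
cat > gap.py <<'E'
from h import *
import sys
n=sys.argv[1]; im,d,C,st=wl(n); print(st['clock'],st['tool_pos'],st['contact_force'].round(2))
delta(st,[.4978,.0646,.046],109.6)
save(n+'c.png',im[100:250,190:330],5)
E
python3 gap.py w11
```

```text
19.025 [0.49806838 0.06514857 0.07723635] [-0.17  0.72 -0.53]
shift tool xyz mm [31.2 -0.4 -0.5] len 31.0 ty head 109.6 tilt [ 1.e-03  4.e-04 -1.e+00] roll -0.000
```

View pics/w11c.png

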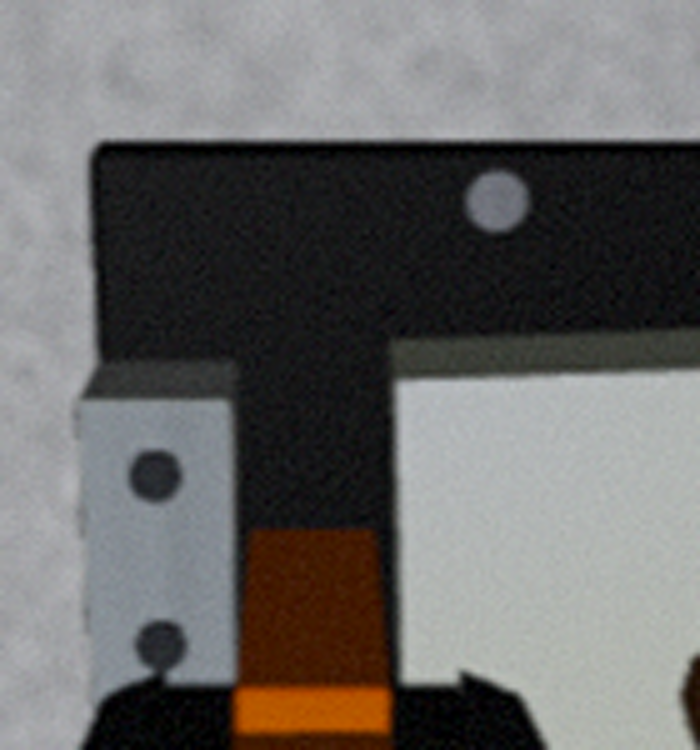

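Clearances are about 2.3 mm (rail) and 2.9 mm (tile), so I'm nudging 0.3 mm and lowering.

Call:
arm_command(
  plan=[
    [0.0,0.004,0.0003,0,0],
    [0.0,0.006,0,0,0],
    [0.0,0.006,0,0,0],
    [0.0,0.004,0,0,0],
    [0.0,0,0,0,0],
    [0.0,0,0,0,0],
  ],
)

```text
clock: 19.82
tool_pos: [0.4976, 0.0654, 0.0567]
eef_rot: [-0.12, 0.697, 0.12, 0.697]
contact_force: [1.1, -0.6, -0.4]
opening: 0.164
```

```bash
python3 gap.py w12
```

```text
19.825 [0.49764323 0.06540296 0.05671374] [ 1.07 -0.61 -0.43]
shift tool xyz mm [10.7 -0.8 -0.1] len 11.0 ty head 109.61 tilt [ 1.e-04  1.e-04 -1.e+00] roll 0.000
```

View pics/w12c.png

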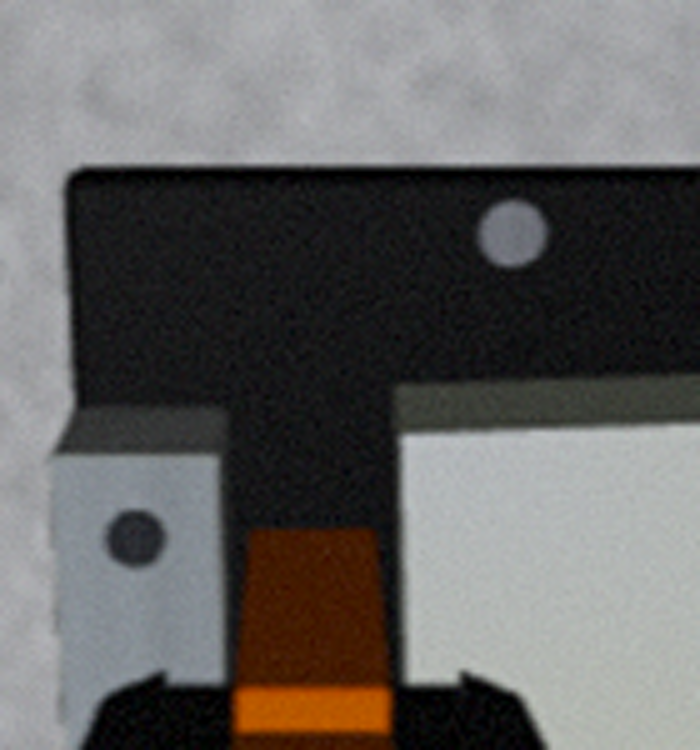

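Call:
arm_command(
  plan=[
    [0.0,0.004,0,0,0],
    [0.0,0.004,0,0,0],
    [0.0,0.003,0,0,0],
    [0.0,0,0,0,0],
    [0.0,0,0,0,0],
    [0.0,0,0,0,0],
  ],
  force=60,
)

```text
clock: 20.62
tool_pos: [0.4977, 0.0654, 0.0458]
eef_rot: [-0.12, 0.697, 0.12, 0.697]
contact_force: [-0.3, 0.0, -0.6]
opening: 0.165
```

Call:
arm_command(
  plan=[
    [0.0,0,0.001,0,0],
    [0.0,0,0.001,0,0],
    [0.0,0,0.001,0,0],
    [0.0,0,0.001,0,0],
    [0.0,0,0.001,0,0],
    [0.0,0,0.001,0,0],
    [0.0,0,0,0,0],
    [0.0,0,0,0,0],
  ],
)

```text
clock: 21.62
tool_pos: [0.4955, 0.0711, 0.0457]
eef_rot: [-0.12, 0.697, 0.12, 0.697]
contact_force: [-1.0, -1.0, -0.5]
opening: 0.165
```

```bash
cat > pf.py <<'E'
from h import *
st=r.get_state(); Rm=R.from_quat(st['eef_rot']).as_matrix(); print(st['clock'],'F tool',(Rm.T@st['contact_force']).round(2),'M tool',(Rm.T@st['moment']).round(2),st['opening']*88.1)
fy=np.array([-.3355,.942]); fx=np.array([.942,.3355]); d=st['tool_pos'][:2]*1000-[502.,112.5]; print('fixture x,y',d@fx,d@fy,'z',st['tool_pos'][2], 'tilt',Rm[:,0].round(4))
E
python3 pf.py
```

```text
21.625 F tool [ 0.49 -0.58 -1.32] M tool [-0.02  0.1  -0.23] 14.543271656963995
fixture x,y -19.979331467117838 -36.85431257415942 z 0.0456752100840909 tilt [-1.e-04  2.e-04 -1.e+00]
```

Call:
arm_command(
  plan=[
    [0.0,0,0.001,0,0],
    [0.0,0,0.001,0,0],
    [0.0,0,0.001,0,0],
    [0.0,0,0,0,0],
    [0.0,0,0,0,0],
  ],
)

```text
clock: 22.25
tool_pos: [0.4946, 0.0742, 0.0457]
eef_rot: [-0.12, 0.697, 0.121, 0.697]
contact_force: [0.2, -0.4, 0.6]
opening: 0.163
```

```bash
python3 pf.py
```

```text
22.25 F tool [-0.62 -0.45  0.01] M tool [ 0.03  0.03 -0.04] 14.369041045036754
fixture x,y -19.81715589424911 -33.64015669216276 z 0.045735080204895515 tilt [ 2.e-04  5.e-04 -1.e+00]
```

Call:
arm_command(
  plan=[
    [0.0,0,0.0005,0,0],
    [0.0,0,0.0005,0,0],
    [0.0,0,0.0005,0,0],
    [0.0,0,0,0,0],
    [0.0,0,0,0,0],
  ],
)

```text
clock: 22.88
tool_pos: [0.4941, 0.0752, 0.0457]
eef_rot: [-0.12, 0.697, 0.12, 0.697]
contact_force: [0.1, -1.3, -0.8]
opening: 0.162
```

```bash
python3 pf.py
```

```text
22.875 F tool [ 0.78 -1.27 -0.37] M tool [ 0.05 -0.08 -0.3 ] 14.279546547678972
fixture x,y -19.962350393597944 -32.509498646932045 z 0.04573472624634198 tilt [ 1.e-04 -0.e+00 -1.e+00]
```

Visual check, since force readings are near the noise.

```bash
python3 gap.py w13; python3 -c "
from h import *
z=np.load('w13.npz'); save('w13d.png',z['im'][90:270,190:390],4)"
```

```text
22.875 [0.4941018  0.07517586 0.04573473] [ 0.08 -1.32 -0.78]
shift tool xyz mm [ -0.3 -11.2  -0.1] len 11.0 ty head 109.6 tilt [ 1.e-04 -0.e+00 -1.e+00] roll 0.000
```

View pics/w13d.png

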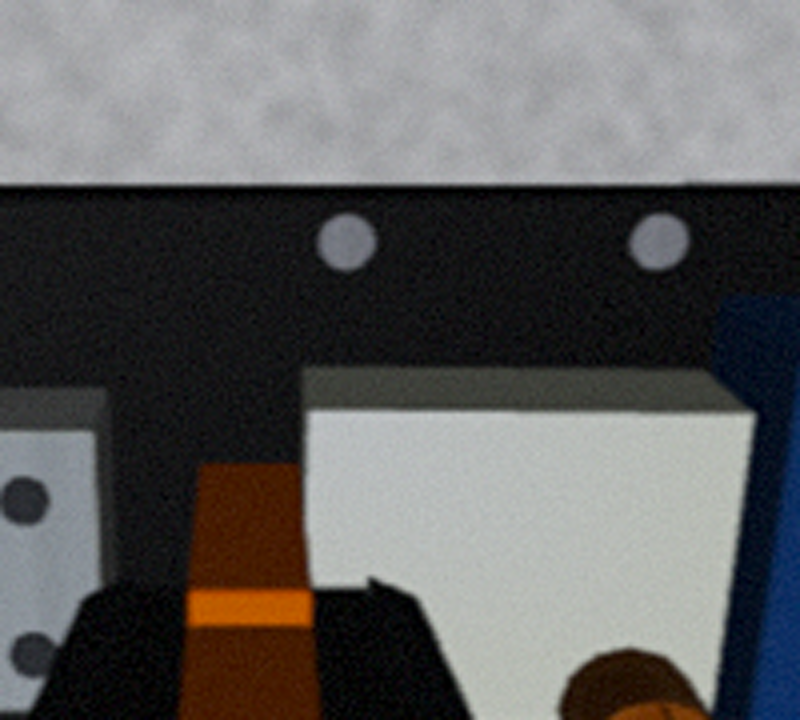

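Spacer is in contact with the tile at crop (305,500), the tile now looks square and is near the reader. Continuing gently.

Call:
arm_command(
  plan=[
    [0.0,0,0.0005,0,0],
    [0.0,0,0.0005,0,0],
    [0.0,0,0,0,0],
    [0.0,0,0,0,0],
  ],
)

```text
clock: 23.42
tool_pos: [0.4937, 0.0762, 0.0457]
eef_rot: [-0.12, 0.697, 0.12, 0.697]
contact_force: [0.1, -2.1, 0.6]
opening: 0.16
```

```bash
python3 pf.py
```

```text
23.425 F tool [-0.65 -1.96 -0.62] M tool [ 0.08 -0.01 -0.33] 14.076133433708252
fixture x,y -19.97361866724502 -31.471137125222086 z 0.04571518783389367 tilt [-0. -0. -1.]
```

Call:
arm_command(
  plan=[
    [0.0,0,0.0005,0,0],
    [0.0,0,0.0005,0,0],
    [0.0,0,0,0,0],
    [0.0,0,0,0,0],
  ],
)

```text
clock: 23.92
tool_pos: [0.494, 0.0767, 0.0457]
eef_rot: [-0.12, 0.697, 0.12, 0.697]
contact_force: [3.2, -4.8, -0.5]
opening: 0.165
```

```bash
python3 pf.py
```

```text
23.925 F tool [ 0.51 -5.6   1.4 ] M tool [ 0.03 -0.36 -1.09] 14.543614584526106
fixture x,y -19.545177457403618 -31.014529495944803 z 0.04574818797630356 tilt [ 9.e-04 -4.e-04 -1.e+00]
```

Call:
arm_command(
  plan=[
    [0.0,0,0.0005,0,0],
    [0.0,0,0,0,0],
    [0.0,0,0,0,0],
  ],
)

```text
clock: 24.3
tool_pos: [0.494, 0.0767, 0.0458]
eef_rot: [-0.12, 0.697, 0.12, 0.697]
contact_force: [3.7, -3.9, -1.2]
opening: 0.168
```

```bash
python3 pf.py
```

```text
24.3 F tool [ 1.25 -4.95  2.22] M tool [ 0.04 -0.4  -1.3 ] 14.807910059172762
fixture x,y -19.574268454970078 -30.9973928370818 z 0.0457812502068982 tilt [ 0.001 -0.001 -1.   ]
```

Call:
arm_command(
  plan=[
    [0.0,0,0.0007,0,0],
    [0.0,0,0.0005,0,0],
    [0.0,0,0,0,0],
    [0.0,0,0,0,0],
  ],
)

```text
clock: 24.8
tool_pos: [0.4939, 0.0768, 0.0458]
eef_rot: [-0.121, 0.697, 0.119, 0.697]
contact_force: [4.9, -7.5, -1.2]
opening: 0.165
```

```bash
python3 pf.py; python3 gap.py w14;python3 -c "
from h import *
z=np.load('w14.npz'); save('w14d.png',z['im'][90:270,190:390],4)"
```

```text
24.8 F tool [ 1.21 -8.69  2.11] M tool [ 0.03 -0.43 -1.82] 14.500182148049445
fixture x,y -19.558874431908265 -30.92405099518829 z 0.04580983484106326 tilt [ 0.0014 -0.0023 -1.    ]
24.8 [0.49394995 0.07680484 0.04580983] [ 4.89 -7.49 -1.19]
shift tool xyz mm [ -0.2 -12.8  -0.4] len 13.0 ty head 109.49 tilt [ 0.0014 -0.0023 -1.    ] roll -0.002
```

View pics/w14d.png

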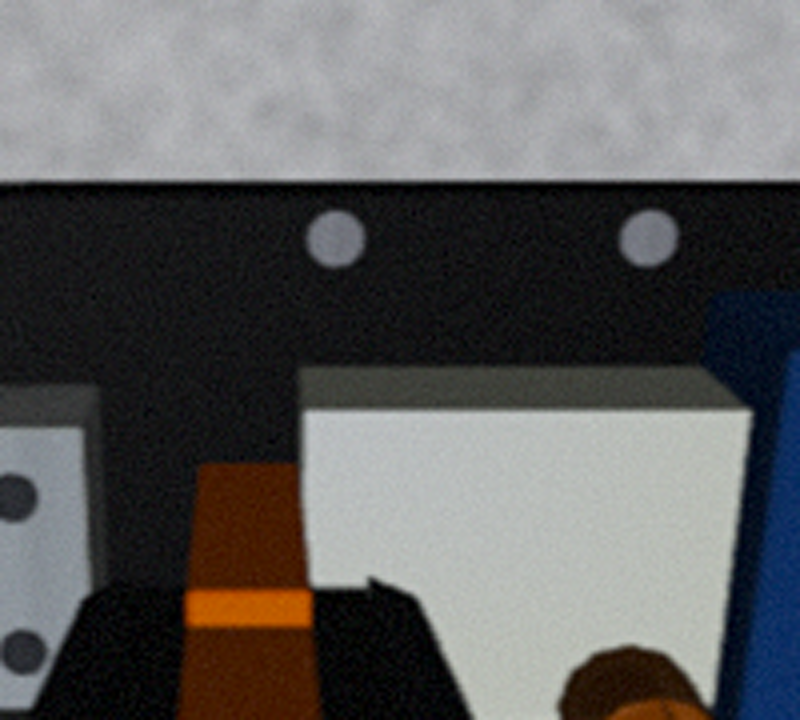

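Tile's lower front corner (700,368) sits on the reader's face line and its edge runs parallel to the plate edge. Raising the push to about 13–15 N to square it.

Call:
arm_command(
  plan=[
    [0.0,0,0.0006,0,0],
    [0.0,0,0.0006,0,0],
    [0.0,0,0,0,0],
    [0.0,0,0,0,0],
  ],
)

```text
clock: 25.35
tool_pos: [0.4939, 0.0769, 0.0459]
eef_rot: [-0.121, 0.697, 0.118, 0.697]
contact_force: [4.3, -9.1, -0.9]
opening: 0.165
```

```bash
python3 pf.py
```

```text
25.35 F tool [  0.96 -10.     1.01] M tool [ 0.05 -0.53 -2.28] 14.571947934116636
fixture x,y -19.56035170665779 -30.824459628278554 z 0.045866309593329616 tilt [ 0.0018 -0.0037 -1.    ]
```

Call:
arm_command(
  plan=[
    [0.0,0,0.0006,0,0],
    [0.0,0,0.0006,0,0],
    [0.0,0,0,0,0],
    [0.0,0,0,0,0],
    [0.0,0,0,0,0],
    [0.0,0,0,0,0],
  ],
)

```text
clock: 26.1
tool_pos: [0.4939, 0.077, 0.0459]
eef_rot: [-0.121, 0.697, 0.117, 0.697]
contact_force: [6.4, -10.8, -2.5]
opening: 0.167
```

```bash
python3 pf.py
python3 - <<'E'
from h import *
im,d,C,st=wl('w15')
for n in('top','scene'):
    i2,d2=r.snapshot(n); 
    if n=='top': save('t15.png',i2[150:260,170:290],6)
    else: save('s15.png',i2[130:220,230:330],7)
g=cv2.GaussianBlur(cv2.cvtColor(im,cv2.COLOR_RGB2GRAY),(3,3),0).astype(float)
# tile -x top edge and plate -x edge slopes
def vedge(u,lo,hi,s):
    gr=np.gradient(g[:,u])[lo:hi]*s; i=int(np.argmax(gr)); a,b,c=gr[i-1:i+2]; return lo+i+.5*(a-c)/(a-2*b+c)
us=np.arange(272,370,6); t=np.array([ray(C,(u,vedge(u,186,198,1)),.03)[:2] for u in us]); p=np.array([ray(C,(u,vedge(u,128,144,-1)),.01)[:2] for u in us])
for q in(t,p):
    vx,vy,_,_=cv2.fitLine((q*1000).astype(np.float32),cv2.DIST_HUBER,0,.01,.01).ravel(); print(np.degrees(np.arctan2(vy,vx)))
E
```

```text
26.1 F tool [  2.58 -12.28   2.43] M tool [-0.02 -0.61 -2.78] 14.673820366339411
fixture x,y -19.561029538869704 -30.760615735534792 z 0.045915819747509606 tilt [ 0.0022 -0.0051 -1.    ]
-70.31745
-70.292885
```

View pics/t15.png

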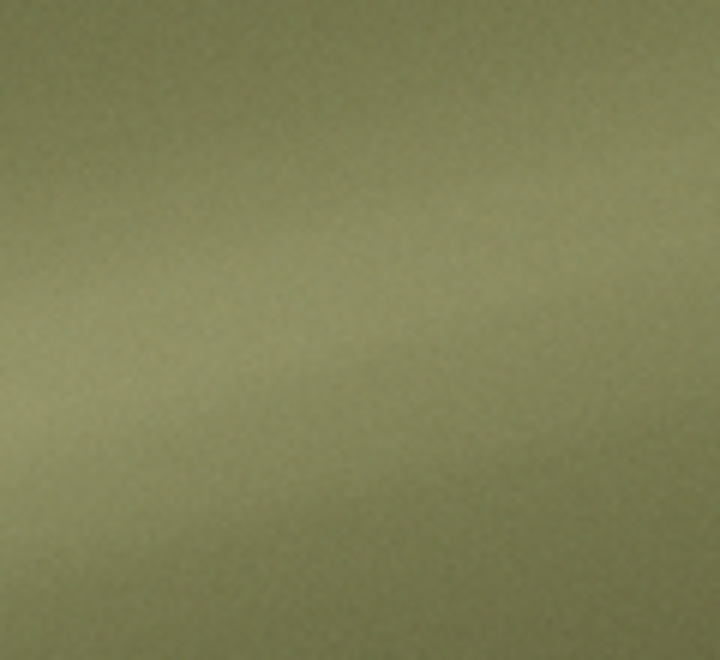

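View pics/s15.png

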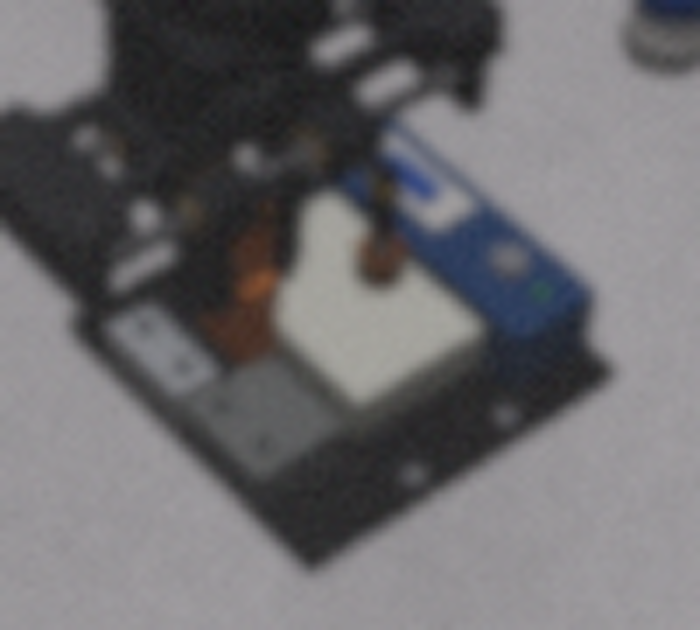

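View pics/w15.png

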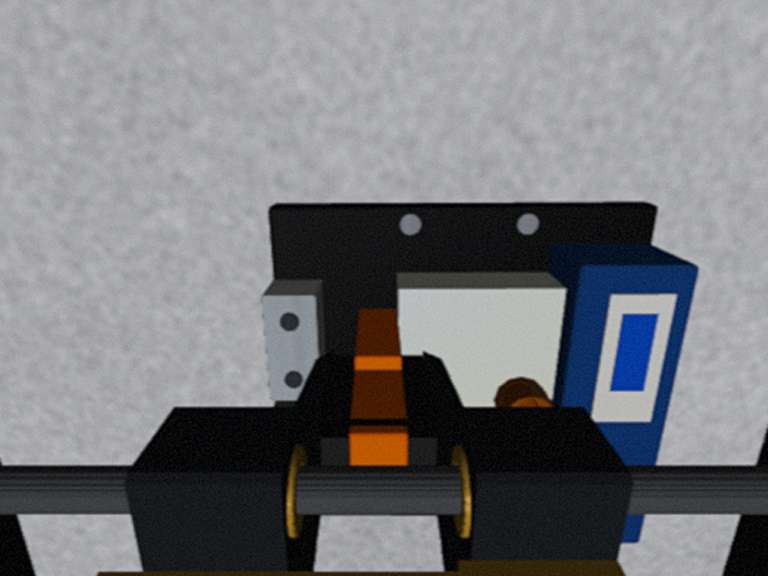

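Tile edge and plate edge agree within 0.03°, push is about 12 N and the probe is upright. A short hold to check steadiness.

Call:
arm_command(
  plan=[
    [0.0,0,0,0,0],
    [0.0,0,0,0,0],
    [0.0,0,0,0,0],
    [0.0,0,0,0,0],
    [0.0,0,0,0,0],
    [0.0,0,0,0,0],
  ],
)

```text
clock: 27.0
tool_pos: [0.4939, 0.0769, 0.0459]
eef_rot: [-0.121, 0.697, 0.117, 0.697]
contact_force: [6.1, -10.3, -1.5]
opening: 0.167
```

```bash
python3 pf.py; python3 -c "
from h import *
print(r.finish_job())"
```

```text
27.0 F tool [  1.61 -11.79   2.37] M tool [-0.03 -0.6  -2.82] 14.71190065113463
fixture x,y -19.578307018164356 -30.76446805244325 z 0.045897215801845054 tilt [ 0.0021 -0.0051 -1.    ]
the job is handed in; nothing more can be done
None
```

I handed the job in at 27 s of the allowed 72 s; it returned no verdict.

- **Probe:** I pushed it into the amber vial until it met about 19 N of resistance, then let go. A wrist picture right after release showed it standing upright, and the last pictures still show it in the vial.
- **Spacer:** I took the middle-sized orange spacer from the yellow stand, lowered it into the gap at the thin rail and pressed the tile home. By arm position its foot is about 5 mm above the base plate, and it is still gripped at 60 N.
- **Tile:** The push held steady at about 12 N over the last second. The tile's edge was parallel to the base plate's within about 0.03°. It looks flush against the reader, with the fingers clear of it.
- **Bystanders:** The arm never went near the bottle, jar or slide box, but I did not measure them again at the end.

**Checks that failed or disagreed:**
- The wrist camera's calibration was about 2.6 mm off along the jaw direction. I corrected for it by measuring against the gripped probe.
- The last overhead picture was blocked by the arm, so the flush check rests on the wrist and scene views and the force.
- When the push stopped, the spacer centre read y = -30.8 mm on the fixture, 1.7 mm past the -32.5 mm I expected. That is within my position error for the fixture, and the force rise agrees with contact against the reader.

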